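# Turn the leaf of a timber sample book

## Task

The timber sample book on the bench has one wooden leaf standing ajar. With the fingertips alone, turn that leaf over the spine until it lies flat on the other side of the book, so that the next timber shows. Push it, do not pinch or force it; leave the leaf underneath lying where it is, do not lift the book or shove it along the bench, leave the other things where they are, and finish clear of everything.

Things in the scene. Friction and masses are not known exactly. Their poses are not given: they have to be found in the camera images.
- book: Sample book, loose, 1.6 kg: plywood board 140 mm (its x) by 300 (y) by 12, lying flat; origin: centre of its underside, on the bench. The spine runs along x over its middle. The +y half carries the leaf underneath and, over it, the ajar leaf; to the -y half a dark leaf is fixed (top 19 mm above the bench), on which the ajar leaf must come to lie. The bench is free 200 mm beyond the +y end.
- spine (a point): Middle of the ajar leaf's hinge axis, 23 mm above the bench, over the centre of the book; the hinge runs along the book's x. A brass rod with two dark end blocks at x = -64 and +64 mm, their tops 28 mm above the bench.
- top_leaf (a joint): Angle of the ajar leaf (rad): 0 = flat on the book's +y half, pi/2 = upright, pi (its stop) = flat on the -y half. Starts at 0.32 to 0.9. The hinge is stiff: the leaf stays at any angle where it is left; it takes 1 to 3 N at the free edge to move it, also for the last bit down to flat.
- top_leaf_edge (a point): Middle of the ajar leaf's free edge, at mid-thickness, 135 mm from the hinge axis. The leaf: flat rigid wood, 110 mm along the spine (centred), 6 mm thick, from 12 to 135 mm off the axis, mid-plane through the axis, about 100 g. Axes: x along the spine, y from hinge to free edge, z normal to the leaf (up at angle 0).
- under_leaf (a joint): Angle of the leaf underneath (rad), same sense; 0 = flat on the +y half, where it starts and must stay. Same size as the ajar leaf, hinge axis 16 mm and top face 19 mm above the bench, equally stiff hinge.
- glue: Bystander: white glue bottle, 54 mm across, 160 mm tall, loose, beyond the book's +x side. Origin: centre of the underside.
- jar: Bystander: glass jar with a steel lid, 60 mm across, 75 mm tall, loose, beyond the book's +x side. Origin: centre of the underside.
- tape: Bystander: tape measure, 66 x 60 x 36 mm, loose, before the book's -x side. Origin: centre of the underside.
- pencil: Bystander: flat red carpenter's pencil, 165 x 14 x 8 mm, loose, before the book's -x side. Origin: centre of the underside.
- offcut: Bystander: wooden offcut, 90 x 45 x 35 mm, loose, beyond the book's -y end. Origin: centre of the underside.
- driver: Bystander: screwdriver lying on the right of the bench.
- tin: Bystander: steel tin, 70 mm across, 90 mm tall, on the right of the bench. Origin: centre of the underside.

How it is judged:
By the outcome, as a careful person would: the job done as asked, in the order asked, and still so for the second after the job is handed in, with the robot touching nothing.
It also fails if it takes over 38 s, if anything falls off the work surface, if the arm or the gripper's body presses on something with over 40 N, if the wrist force passes 120 N, or if a joint passes its speed limit or range.

## Robot

A 6-joint arm with a two-finger parallel gripper is mounted at the origin on the work surface. World frame = base frame: x ahead of the robot, y to its left, z up, the work surface at z = 0. Lengths are in m, angles in degrees, forces in N, time in s.
With the tool pointing down it reaches from about 0.3 to 0.75 m from the base axis. Payload 8.5 kg.
Tool frame: the origin (TCP) lies midway between the tips of the shut fingers; the grasp point (between the pads) lies 19 mm behind it (env.grip_depth is the distance from the TCP to the grasp point, in m); x points along the fingers, y is the direction in which the jaws open and shut, and the axes are right-handed (so a half turn about x gives the same grasp; the last joint's range is limited). The gripper opens to 85 mm and grips with 20 to 120 N. Pads are 22 mm wide; open, the fingers measure 114 mm over their backs; the gripper's body (76 mm by 85 mm) begins 54 mm behind the grasp point. The pads swing forward as they close: fully open they stand 13 mm farther back than shut.
Start: joints at [53.955, 21.807, 74.336, -0, 83.858, -12.336], TCP at [0.221, 0.504, 0.231] pointing down, gripper open.
Joint ranges: [-178.18, 178.18], [-50.72, 133.34], [12.68, 142.11], [-81.47, 261.47], [9.98, 163.14], [-165.26, 165.26]. Speed limits (degrees/s): [136.94, 136.94, 180, 180, 180, 180].

## Interface

Orientations are given as a 3x3 rotation matrix whose columns are the frame's x, y, z axes.
In Python, from rig import env gives the robot as it stands.
- The arm moves only by the tool play_rows, never from a script. Its arguments are lists of equal length, an entry for each row: "travel": the shift along the world's x, y, z in cm, a list of three; "rotation": the turn, a rotation vector about the world's x, y, z in rad, a list of three; "claw": the finger opening in cm, from 0 to 8.54. A call has 1 to 12 rows; each row shifts and turns the pose as measured when the row begins; what a row does not reach is not made up. A row lasts 1/12 s, in which the tool goes at most 41.7 mm and 7.16 degrees, less where a joint would pass 70% of its speed; a pose out of reach is approached as far as the arm can. A call is refused whole if a number of a shift passes 4.17 or a number of a turn 0.125, either way. A call with a gripper value outside its range is refused whole. The fingers move at their own pace and stop on an object; "squeeze" is the grip in N (left out, the last holds). Time passes only in rows, so rows that do not move let the fingers close. It gives the time, the measured TCP pose, the force and the opening at its end, in the units of the state.
- env.observe(): the state, without advancing time (a new reading comes with each control period).
- env.get_image(name): name is "scene" or "side" or "wrist"; returns the picture (384x512x3 uint8, red, green, blue); there is no depth.
- env.camera_info(name): a dict with "vertical_fov" (degrees; the focal length in pixels is half the picture's height over the tangent of half this angle, whatever the lens; pixels are square), "cx", "cy" (the principal point, pixels), "eye" and "rotation" of the camera in the world. Camera axes: x right, y down, z forward; pixel columns grow to the right and rows downward; lengths in m; the calibration is good to about 2 mm. A picture is of the moment at which its call begins: read the wrist's pose just before it. camera_info takes no time and is no camera call; for the wrist camera it gives the pose at the moment of the call.
- env.close_job(): hands the job in, once; it reports no verdict.
The state is a dict: "time_s": time; "q": joint angles; "qvel": joint speeds; "joint_efforts": joint torques, N m; "position": TCP position; "tool_rot": TCP orientation; "ft_force": force on the tool from outside, world axes, zero at the start; "wrist_torque": the same for the moment, N m; "grip_width": finger opening in m.
Only numpy, scipy, OpenCV 4.12 (cv2) and the standard library are available. Lean on these libraries where they do the work, as an engineer would, in place of code of your own. Each camera call takes 0.05 s, during which the arm holds its last target.

## Working session

There is one attempt and no reset: what is moved stays moved. The work goes in short steps, Python scripts to look and compute and a tool call to move; the robot and the scene stay as the last step left them, time stands still between calls to the robot, and variables do not carry over. Pictures are saved under pics/ and viewed, and the job is handed in when it is done.

Besides the shell and the picture viewer there is one more tool, called after "Call:" as name(argument=value, ...) on one line, values as JSON. play_rows: Moves the arm, as the interface text tells. Its arguments: {"type":"object","properties":{"travel":{"type":"array","items":{"type":"array","items":{"type":"number"}}},"rotation":{"type":"array","items":{"type":"array","items":{"type":"number"}}},"claw":{"type":"array","items":{"type":"number"}},"squeeze":{"type":"number"}},"required":["travel","rotation","claw"]}

```bash
mkdir -p pics; ls; python3 - <<'E'
from rig import env
import cv2,numpy as np
print(env.observe())
for n in ("scene","side","wrist"):
    print(n,env.camera_info(n))
    cv2.imwrite(f"pics/{n}0.png",cv2.cvtColor(env.get_image(n),cv2.COLOR_RGB2BGR))
E
```

```text
pics
{'time_s': 0.0, 'q': array([ 5.39551431e+01,  2.18396541e+01,  7.43861684e+01,  7.88046455e-04,
        8.38585398e+01, -1.23359954e+01]), 'qvel': array([ 0.00017755, -0.02549205, -0.04316528,  0.07046566, -0.04554704,
       -0.05582359]), 'joint_efforts': array([-1.14854622e-03, -4.48460376e+01, -2.31273544e+01, -3.25148294e-04,
        4.91782761e-03, -7.90551599e-05]), 'position': array([0.22096575, 0.50332688, 0.23071598]), 'tool_rot': array([[-8.77443465e-04,  4.02090116e-01,  9.15599677e-01],
       [-1.18247075e-03,  9.15598972e-01, -4.02090940e-01],
       [-9.99998916e-01, -1.43548191e-03, -3.27926532e-04]]), 'ft_force': array([ 0.96823114, -0.30723396,  0.04849486]), 'wrist_torque': array([-0.00833762, -0.06169611,  0.01498083]), 'grip_width': 0.08519682418666362}
scene {'vertical_fov': 54.84686274407775, 'cx': 250.25936247309767, 'cy': 192.52876747643026, 'eye': array([ 1.0365952 , -0.48899619,  0.82488336]), 'rotation': array([[ 0.6388744 ,  0.60347502, -0.47713457],
       [ 0.76924056, -0.50950556,  0.38558142],
       [-0.01041396, -0.61336937, -0.78972753]])}
side {'vertical_fov': 54.91878026861808, 'cx': 250.8185410914916, 'cy': 188.02224112325447, 'eye': array([0.39148153, 0.61701257, 0.92400528]), 'rotation': array([[-0.96356818, -0.20557037,  0.17110576],
       [-0.26745805,  0.73676231, -0.62100522],
       [ 0.001596  , -0.64414449, -0.76490217]])}
wrist {'vertical_fov': 63.66949832603069, 'cx': 254.85530923453172, 'cy': 195.728284378292, 'eye': array([0.15857472, 0.53088726, 0.37375942]), 'rotation': array([[ 0.40062808,  0.8823559 ,  0.24687084],
       [ 0.91623901, -0.385283  , -0.10983209],
       [-0.00179586,  0.27019451, -0.96280408]])}
```

View pics/scene0.png

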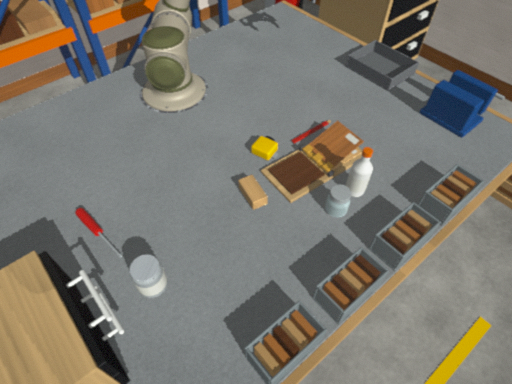

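View pics/side0.png

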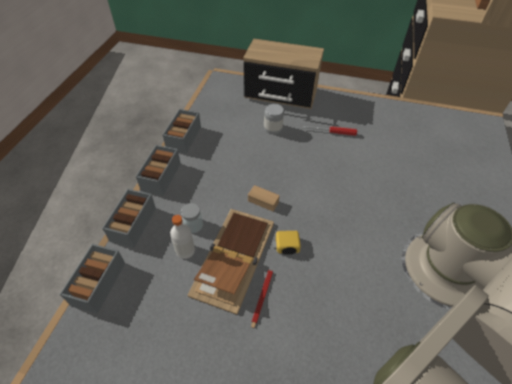

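View pics/wrist0.png

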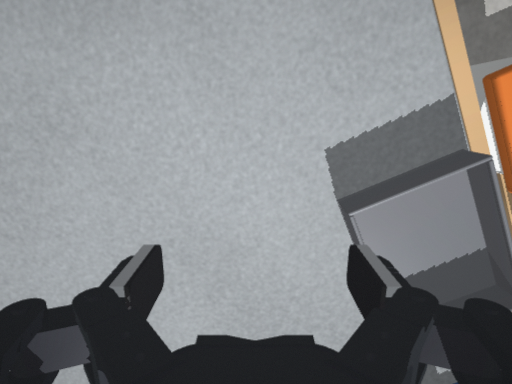

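The scene view shows the book around (310,160) with the ajar leaf on its upper right, and the side view shows it around (235,260). I'll enlarge both.

```bash
python3 - <<'E'
import cv2
a=cv2.imread("pics/scene0.png")[110:220,230:390]; cv2.imwrite("pics/sz.png",cv2.resize(a,None,fx=5,fy=5,interpolation=cv2.INTER_CUBIC))
a=cv2.imread("pics/side0.png")[180:330,160:310]; cv2.imwrite("pics/dz.png",cv2.resize(a,None,fx=4,fy=4,interpolation=cv2.INTER_CUBIC))
E
```

```text
(no output)
```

View pics/sz.png

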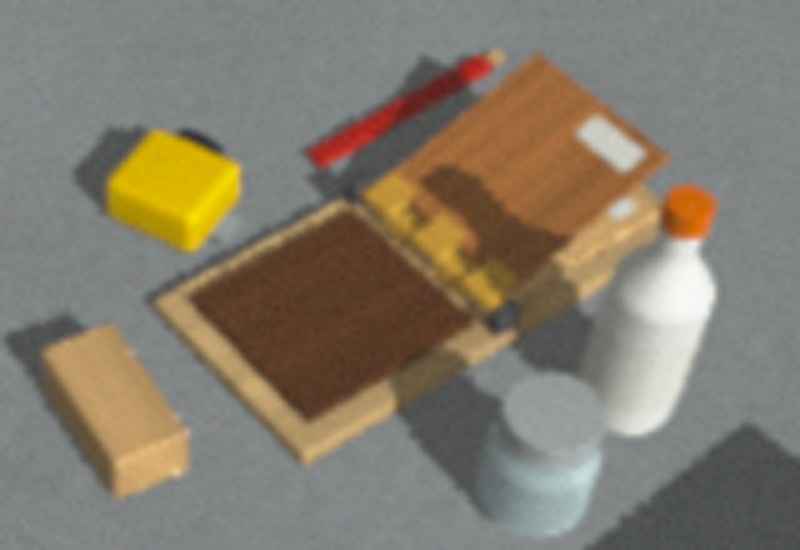

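View pics/dz.png

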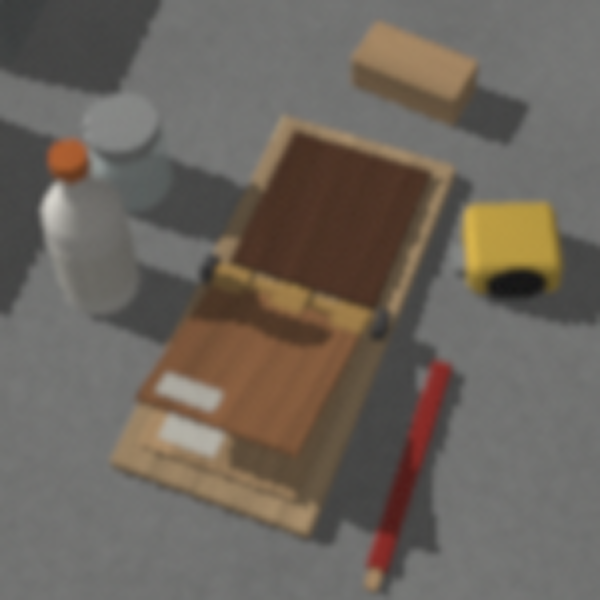

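```bash
cat > h.py <<'E'
import numpy as np
from rig import env
def ray(n,p):
    c=env.camera_info(n); f=192/np.tan(np.radians(c["vertical_fov"]/2))
    d=c["rotation"]@np.array([(p[0]-c["cx"])/f,(p[1]-c["cy"])/f,1]); return c["eye"],d
def plane(n,p,z):
    e,d=ray(n,p); return e+d*(z-e[2])/d[2]
def tri(a,b):
    A=np.zeros((3,3));B=np.zeros(3)
    for e,d in (ray("scene",a),ray("side",b)):
        d=d/np.linalg.norm(d);P=np.eye(3)-np.outer(d,d);A+=P;B+=P@e
    return np.linalg.solve(A,B)
def proj(n,X):
    c=env.camera_info(n); f=192/np.tan(np.radians(c["vertical_fov"]/2))
    q=c["rotation"].T@(np.array(X)-c["eye"]); return np.array([c["cx"]+f*q[0]/q[2],c["cy"]+f*q[1]/q[2]])
S=lambda x,y:((x+.5)/5-.5+230,(y+.5)/5-.5+110)
D=lambda x,y:((x+.5)/4-.5+160,(y+.5)/4-.5+180)
E
python3 - <<'E'
from h import *
np.set_printoptions(precision=4,suppress=True)
for l,p in dict(mypx=(287,118),mymx=(453,168),pypx=(112,462),pymx=(312,528)).items(): print(l,plane("side",D(*p),.012))
for l,p in dict(mypx=(305,453),mymx=(155,301)).items(): print(l,plane("scene",S(*p),.012))
print("blk",tri(S(500,314),D(209,268)),tri(S(355,193),D(379,322)))
e1,e2=tri(S(667,157),D(138,397)),tri(S(540,55),D(297,452))
print("edge +x,-x",e1,e2)
for l,p in dict(cap=(690,200),jar=(555,405)).items(): print(l,plane("scene",S(*p),.155 if l=="cap" else .075))
print("cap,jar side",plane("side",D(68,152),.16),plane("side",D(121,118),.075))
print("tape",plane("side",D(510,220),.036), "pencil",plane("side",D(443,365),.008),plane("side",D(373,580),.008))
E
```

```text
mypx [ 0.6304 -0.0255  0.012 ]
mymx [ 0.4966 -0.0143  0.012 ]
pypx [0.6562 0.2705 0.012 ]
pymx [0.5187 0.2775 0.012 ]
mypx [ 0.637  -0.0248  0.012 ]
mymx [ 0.5003 -0.0153  0.012 ]
blk [0.6415 0.1225 0.0224] [0.5161 0.1299 0.0187]
edge +x,-x [0.6424 0.2487 0.0681] [0.5358 0.2576 0.0694]
cap [0.7169 0.15   0.155 ]
jar [0.7284 0.0584 0.075 ]
cap,jar side [0.7171 0.1416 0.16  ] [0.7285 0.0508 0.075 ]
tape [0.4445 0.0351 0.036 ] pencil [0.466  0.1436 0.008 ] [0.4734 0.2973 0.008 ]
```

Book: spine centre is about (0.5785, 0.1265), its +y axis is about (0.08, 0.997), and the leaf is at about 20° with its edge middle at (0.589, 0.253, 0.069). Glue and jar are at x≈0.72, clear of the path. I'll approach from the +y side with the fingers shut, tilted 45° and pointing to −y.

Call:
play_rows(travel=[[3.1, -1.4, -0.7], [3.1, -1.4, -0.7], [3.1, -1.4, -0.7], [3.1, -1.4, -0.7], [3.1, -1.4, -0.7], [3.1, -1.4, -0.7], [3.1, -1.4, -0.7], [3.1, -1.4, -0.7], [3.1, -1.4, -0.7], [3.1, -1.4, -0.7], [3.1, -1.4, -0.7], [3.1, -1.4, -0.7]], rotation=[[0, 0, 0.11], [0, 0, 0.11], [0, 0, 0.11], [-0.11, 0.009, 0], [-0.11, 0.009, 0], [-0.11, 0.009, 0], [-0.11, 0.009, 0], [-0.11, 0.009, 0], [-0.11, 0.009, 0], [-0.11, 0.009, 0], [0, 0, 0], [0, 0, 0]], claw=[0, 0, 0, 0, 0, 0, 0, 0, 0, 0, 0, 0], squeeze=60)

```text
time_s: 1.15
position: [0.601, 0.3289, 0.1428]
tool_rot: [[-0.065, 0.033, 0.997], [-0.722, 0.688, -0.07], [-0.689, -0.725, -0.021]]
ft_force: [-0.2, 1.3, 0.8]
grip_width: -0.0001
```

```bash
cat > look.py <<'E'
import sys,cv2
from h import *
t=sys.argv[1]
w=cv2.cvtColor(env.get_image("scene"),cv2.COLOR_RGB2BGR)[60:230,210:430]
s=cv2.cvtColor(env.get_image("side"),cv2.COLOR_RGB2BGR)[170:340,130:350]
o=np.vstack([cv2.resize(w,(776,600)) ])
cv2.imwrite(f"pics/{t}_scene.png",o); cv2.imwrite(f"pics/{t}_side.png",cv2.resize(s,(776,600)))
cv2.imwrite(f"pics/{t}_wrist.png",cv2.cvtColor(env.get_image("wrist"),cv2.COLOR_RGB2BGR))
E
python3 look.py a
```

```text
(no output)
```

View pics/a_scene.png

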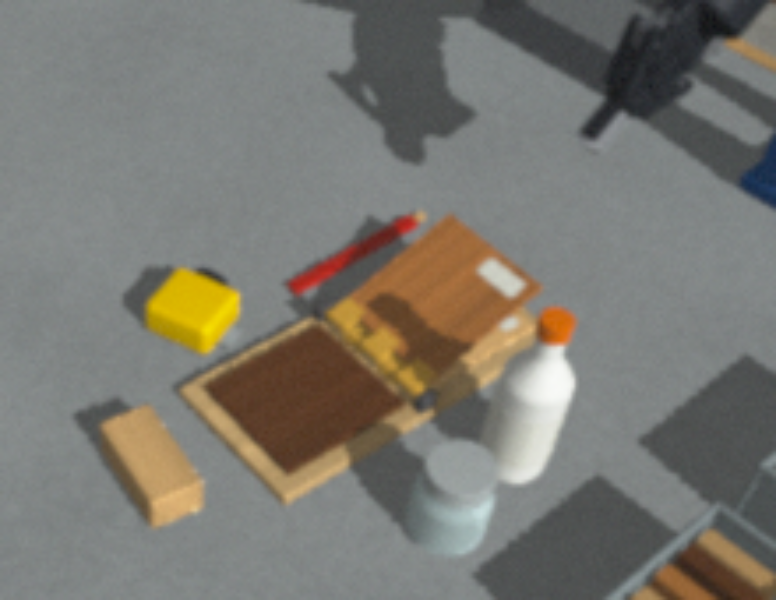

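View pics/a_side.png

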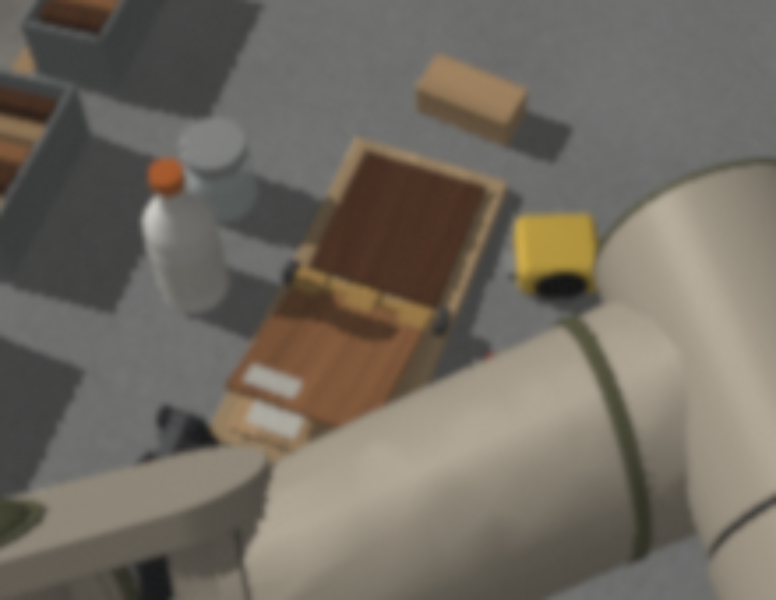

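View pics/a_wrist.png

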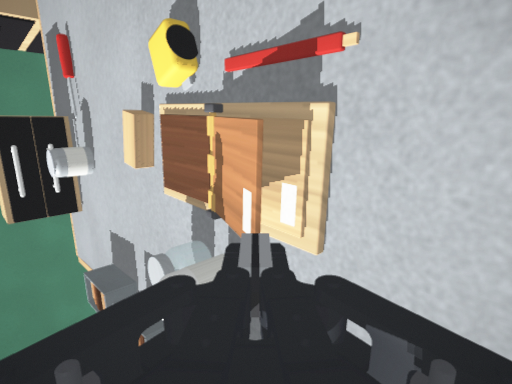

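```bash
python3 - <<'E'
from h import *
np.set_printoptions(precision=4,suppress=True)
o=env.observe();print(o["position"])
for n in("scene","wrist"): print(n,proj(n,o["position"]), proj(n,o["position"]+.04*o["tool_rot"][:,1]-.0*o["position"]))
for X in ([.6424,.2487,.0681],[.5358,.2576,.0694]): print("edge wrist",proj("wrist",X))
print(proj("wrist",[.5785,.1265,.028]))
for s in(-.064,.064): print("blk",proj("wrist",[.5785+.997*s,.1265-.08*s,.028]))
print(plane("wrist",(310,251),.012),plane("wrist",(331,104),.012),plane("wrist",(161,104),.012))
E
```

```text
[0.601  0.3272 0.1419]
scene [374.5559 102.0065] [378.3822 106.2748]
wrist [255.6113 249.3128] [334.94  249.397]
edge wrist [256.3642 247.89  ]
edge wrist [258.59   121.9755]
[208.3721 163.2898]
blk [207.3846 107.8412]
blk [209.2746 213.9687]
[0.6579 0.2645 0.012 ] [0.5228 0.2854 0.012 ] [ 0.4982 -0.0095  0.012 ]
```

The wrist view agrees with the estimate to about 3 mm: leaf edge at column 260, tips at (256,240). I'll descend beyond the free edge, then go in under it.

Call:
play_rows(travel=[[-0.2, -0.9, -2.4], [-0.2, -0.9, -2.4], [-0.2, -0.9, -2.4], [-0.2, -0.9, -2.4], [0, -0.3, -1.0], [0, 0, 0]], rotation=[[0, 0, 0], [0, 0, 0], [0, 0, 0], [0, 0, 0], [0, 0, 0], [0, 0, 0]], claw=[0, 0, 0, 0, 0, 0])

```text
time_s: 1.8
position: [0.5888, 0.2911, 0.036]
tool_rot: [[-0.062, 0.035, 0.997], [-0.718, 0.692, -0.07], [-0.693, -0.721, -0.018]]
ft_force: [-0.1, 0.5, 0.4]
grip_width: 0.0001
```

```bash
python3 look.py b; python3 -c "
from h import *
o=env.observe();print(o['position'],o['ft_force'])"
```

```text
[0.59021588 0.29222658 0.03877489] [0.34527005 0.12517254 0.72700731]
```

View pics/b_scene.png

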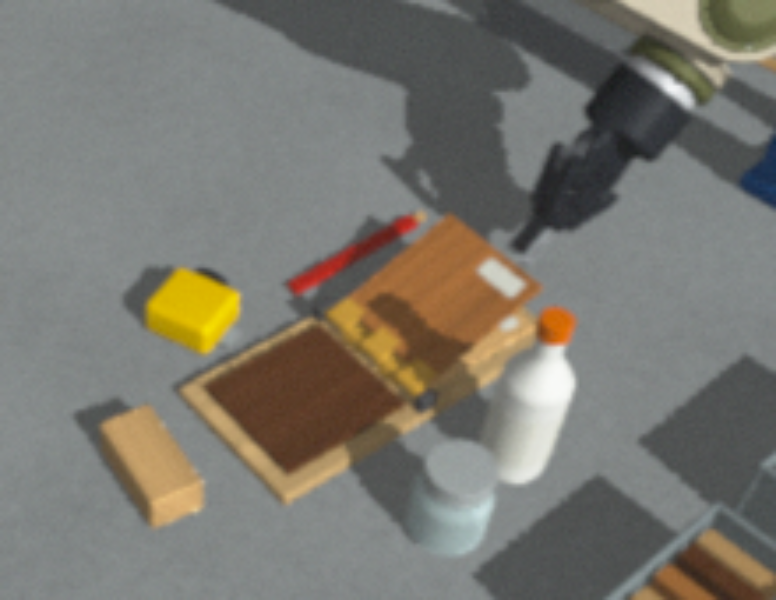

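View pics/b_wrist.png

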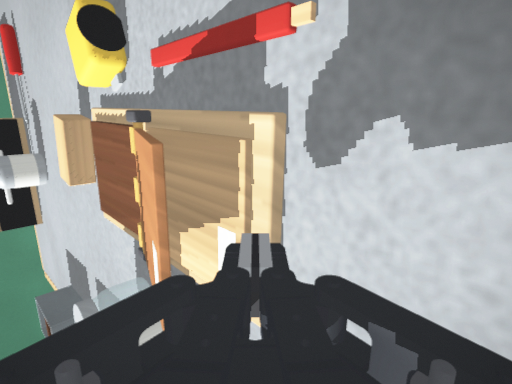

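Call:
play_rows(travel=[[-0.1, -1.2, 0], [-0.1, -1.2, 0], [-0.1, -1.2, 0], [-0.1, -1.0, 0], [0, 0, 0]], rotation=[[0, 0, 0], [0, 0, 0], [0, 0, 0], [0, 0, 0], [0, 0, 0]], claw=[0, 0, 0, 0, 0])

```text
time_s: 2.37
position: [0.5888, 0.2501, 0.047]
tool_rot: [[-0.045, 0.046, 0.998], [-0.712, 0.699, -0.064], [-0.701, -0.713, 0.001]]
ft_force: [0.3, 1.6, -0.8]
grip_width: 0.0003
```

```bash
python3 look.py c; python3 -c "
from h import *
o=env.observe();print(o['position'],o['ft_force'])"
```

```text
[0.58873414 0.25135097 0.046335  ] [-0.38105279  0.08861769 -0.83106465]
```

View pics/c_scene.png

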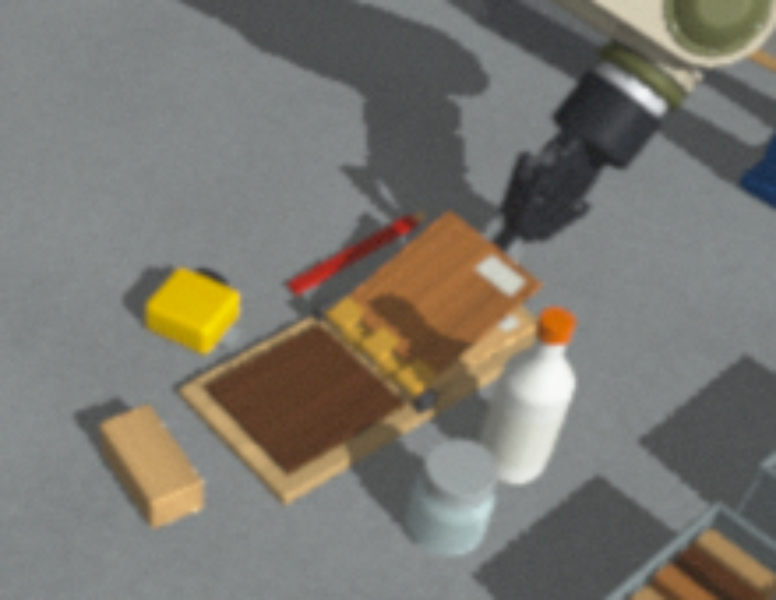

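View pics/c_wrist.png

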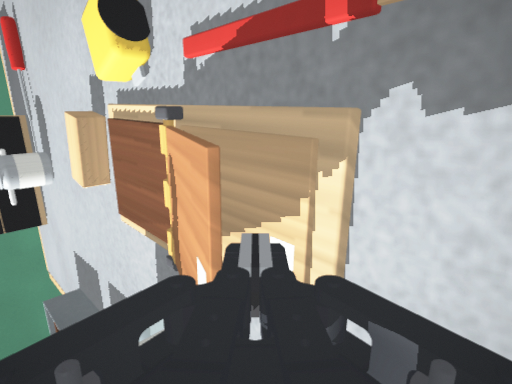

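The tip has drifted up to z≈0.047 and sits just below the edge, with no contact force. I'll lower it and go a little further in.

Call:
play_rows(travel=[[0, 0.0, -1.1], [0, -0.7, -0.1], [0, -0.7, -0.1], [0, 0, 0]], rotation=[[0, 0, 0], [0, 0, 0], [0, 0, 0], [0, 0, 0]], claw=[0, 0, 0, 0])

```text
time_s: 2.85
position: [0.5889, 0.2384, 0.0319]
tool_rot: [[-0.042, 0.044, 0.998], [-0.712, 0.7, -0.061], [-0.701, -0.713, 0.002]]
ft_force: [0.1, 0.6, -0.2]
grip_width: -0.0001
```

Call:
play_rows(travel=[[0, -0.1, 1.0], [0, -0.2, 1.0], [0, -0.3, 1.0], [0, -0.4, 1.0], [0, 0, 0]], rotation=[[0, 0, 0], [0, 0, 0], [0, 0, 0], [0, 0, 0], [0, 0, 0]], claw=[0, 0, 0, 0, 0])

```text
time_s: 3.27
position: [0.5887, 0.2272, 0.0758]
tool_rot: [[-0.043, 0.044, 0.998], [-0.712, 0.7, -0.061], [-0.701, -0.713, 0.001]]
ft_force: [-0.5, -0.1, 0.8]
grip_width: 0.0002
```

```bash
python3 look.py d; python3 -c "
from h import *
o=env.observe();print(o['position'],o['ft_force'])"
```

```text
[0.58800124 0.22748628 0.07324226] [ 0.39591671 -0.04730207 -0.42089285]
```

View pics/d_scene.png

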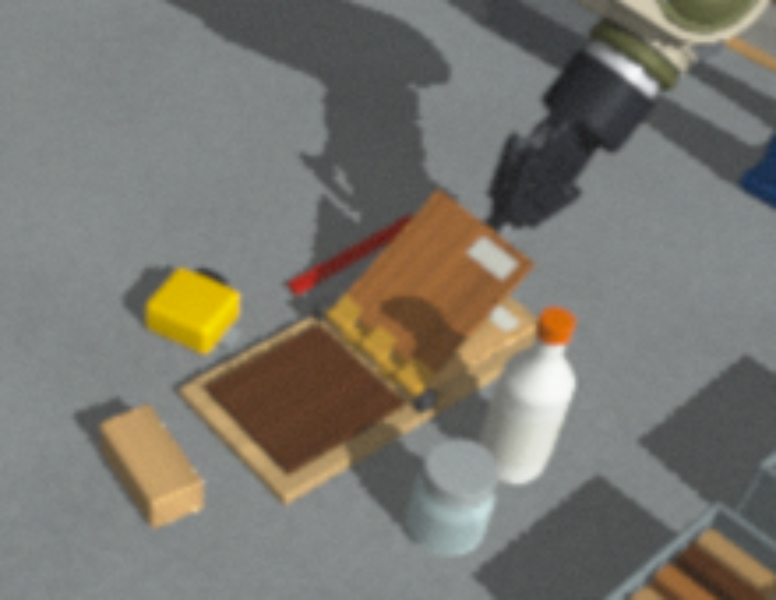

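View pics/d_wrist.png

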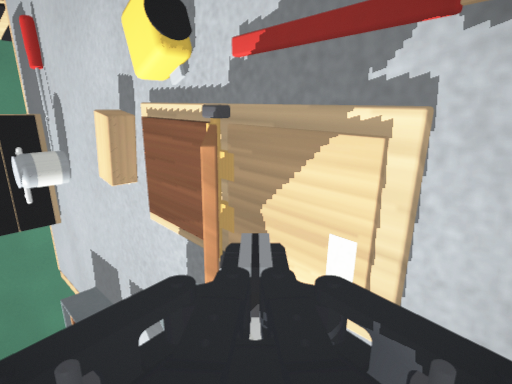

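The leaf is up to about 33° with almost no force, and the under leaf is still flat. Continuing round the arc.

Call:
play_rows(travel=[[0, -0.45, 0.85], [0, -0.45, 0.85], [0, -0.95, 0.8], [-0.1, -0.95, 0.8], [-0.1, -0.95, 0.8], [-0.1, -0.95, 0.8], [-0.1, -0.9, 0.3], [-0.1, -0.9, 0.3], [-0.1, -0.9, 0.3], [0, 0, 0]], rotation=[[0, 0, 0], [0, 0, 0], [0, 0, 0], [0, 0, 0], [0, 0, 0], [0, 0, 0], [0, 0, 0], [0, 0, 0], [0, 0, 0], [0, 0, 0]], claw=[0, 0, 0, 0, 0, 0, 0, 0, 0, 0])

```text
time_s: 4.25
position: [0.5805, 0.1451, 0.1368]
tool_rot: [[-0.046, 0.041, 0.998], [-0.712, 0.699, -0.061], [-0.7, -0.714, -0.003]]
ft_force: [0.7, 0.1, 0.2]
grip_width: -0.0
```

```bash
python3 look.py e; python3 -c "
from h import *
o=env.observe();print(o['position'],o['ft_force'])"
```

```text
[0.58055277 0.14678563 0.13581264] [-0.57517947 -0.80000191 -1.08192092]
```

View pics/e_scene.png

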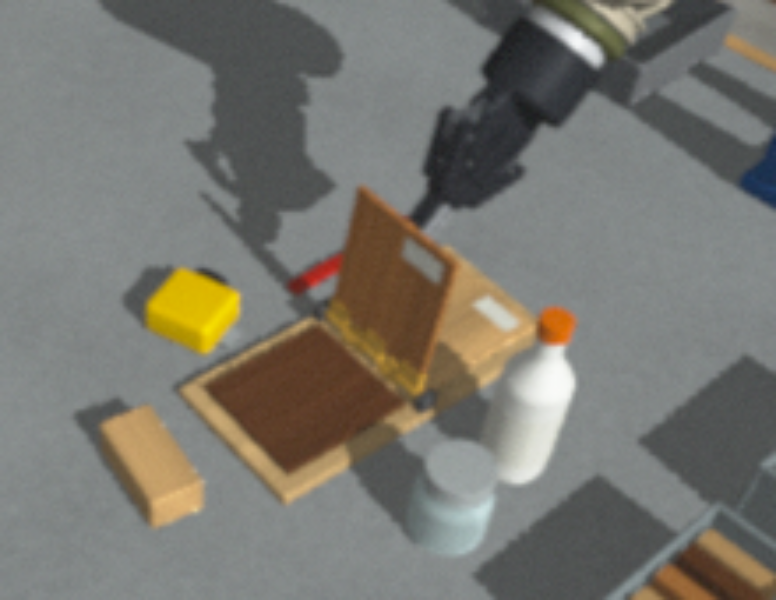

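View pics/e_wrist.png

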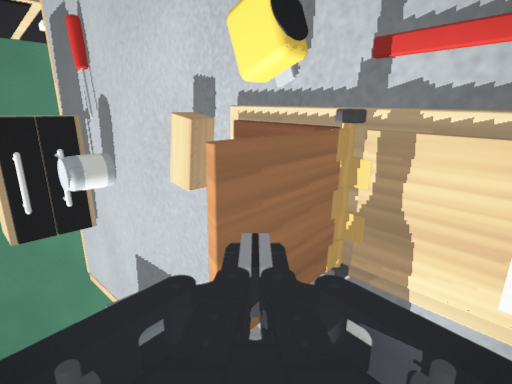

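The leaf is upright at about 90°. Carrying on over the top.

Call:
play_rows(travel=[[-0.1, -1.2, 0], [-0.1, -1.2, -0.1], [-0.1, -1.2, -0.2], [-0.1, -1.2, -0.3], [-0.1, -1.2, -0.4], [-0.1, -0.95, -0.6], [-0.1, -0.95, -0.7], [-0.1, -0.9, -0.8], [-0.1, -0.9, -0.8], [0, -0.8, -0.8], [0, 0, 0]], rotation=[[0, 0, 0], [0, 0, 0], [0, 0, 0], [0, 0, 0], [0, 0, 0], [0, 0, 0], [0, 0, 0], [0, 0, 0], [0, 0, 0], [0, 0, 0], [0, 0, 0]], claw=[0, 0, 0, 0, 0, 0, 0, 0, 0, 0, 0])

```text
time_s: 5.32
position: [0.569, 0.0296, 0.0847]
tool_rot: [[-0.045, 0.037, 0.998], [-0.712, 0.7, -0.058], [-0.701, -0.713, -0.005]]
ft_force: [-0.4, -0.4, -0.2]
grip_width: -0.0
```

```bash
python3 look.py f; python3 -c "
from h import *
o=env.observe();print(o['position'],o['ft_force'])"
```

```text
[0.56999273 0.0314418  0.08644334] [-0.18920775  0.26811899 -0.24195952]
```

View pics/f_scene.png

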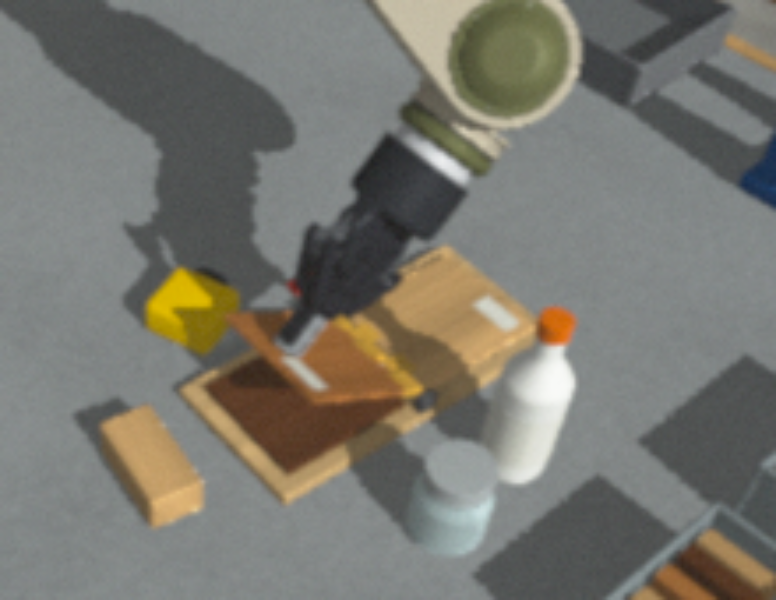

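View pics/f_wrist.png

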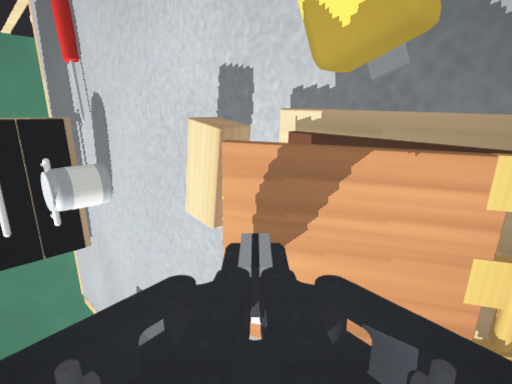

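Call:
play_rows(travel=[[0, -0.5, -0.9], [0, -0.4, -0.9], [0, -0.3, -0.9], [0, -0.2, -0.9], [0, -0.1, -0.8], [0, 0, 0]], rotation=[[0, 0, 0], [0, 0, 0], [0, 0, 0], [0, 0, 0], [0, 0, 0], [0, 0, 0]], claw=[0, 0, 0, 0, 0, 0])

```text
time_s: 5.97
position: [0.5702, 0.0158, 0.0392]
tool_rot: [[-0.039, 0.039, 0.998], [-0.712, 0.7, -0.055], [-0.701, -0.713, -0.0]]
ft_force: [-0.2, -0.3, -0.3]
grip_width: -0.0002
```

Call:
play_rows(travel=[[0, 0, -0.3], [0, 0, -0.2]], rotation=[[0, 0, 0], [0, 0, 0]], claw=[0, 0])

```text
time_s: 6.13
position: [0.5702, 0.0157, 0.0333]
tool_rot: [[-0.04, 0.038, 0.998], [-0.712, 0.7, -0.055], [-0.701, -0.713, -0.001]]
ft_force: [-0.8, -0.8, 1.3]
grip_width: -0.0002
```

```bash
python3 look.py g; python3 -c "
from h import *
o=env.observe();print(o['position'],o['ft_force'])"
```

```text
[0.5703316  0.01585051 0.03378801] [ 0.87097122  0.12269396 -0.29281412]
```

View pics/g_scene.png

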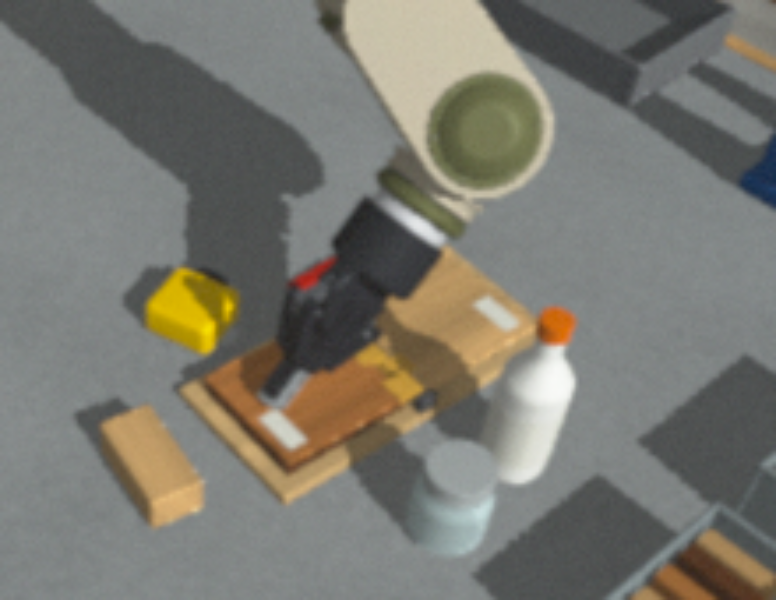

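View pics/g_wrist.png

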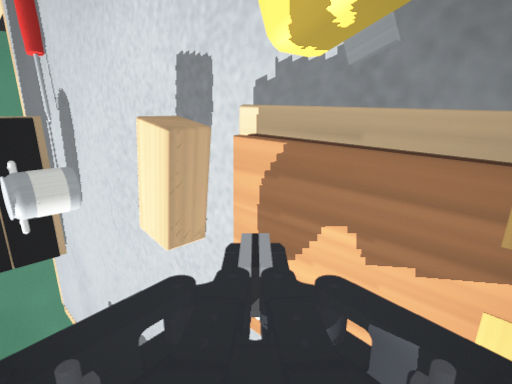

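Almost flat. I'll press down in 2 mm steps until the force rises.

Call:
play_rows(travel=[[0, 0, -0.2], [0, 0, -0.2]], rotation=[[0, 0, 0], [0, 0, 0]], claw=[0, 0])

```text
time_s: 6.45
position: [0.5707, 0.016, 0.0305]
tool_rot: [[-0.038, 0.039, 0.998], [-0.712, 0.7, -0.055], [-0.701, -0.713, 0.002]]
ft_force: [-1.0, 0.2, 2.6]
grip_width: -0.0002
```

Call:
play_rows(travel=[[0, 0, -0.2], [0, 0, -0.2]], rotation=[[0, 0, 0], [0, 0, 0]], claw=[0, 0])

```text
time_s: 6.62
position: [0.5709, 0.0159, 0.0295]
tool_rot: [[-0.037, 0.041, 0.998], [-0.715, 0.697, -0.055], [-0.698, -0.716, 0.004]]
ft_force: [-5.9, 6.4, 18.7]
grip_width: -0.0002
```

The 19 N reaction shows the leaf is against its stop. Retreating straight up.

Call:
play_rows(travel=[[0, 0, 0.5], [0, 0, 1.0], [0, 0, 2.0], [0, 0, 3.0], [0, 0, 3.5], [0, 0.5, 3.5], [0, 1, 3.5], [0, 1, 3.0], [0, 1, 2], [0, 0, 0]], rotation=[[0, 0, 0], [0, 0, 0], [0, 0, 0], [0, 0, 0], [0, 0, 0], [0, 0, 0], [0, 0, 0], [0, 0, 0], [0, 0, 0], [0, 0, 0]], claw=[0, 0, 0, 0, 0, 0, 0, 0, 0, 0])

```text
time_s: 7.45
position: [0.5676, 0.0524, 0.2633]
tool_rot: [[-0.037, 0.041, 0.998], [-0.711, 0.701, -0.055], [-0.702, -0.712, 0.004]]
ft_force: [0.3, -0.2, 0.5]
grip_width: -0.0002
```

```bash
python3 look.py k; python3 -c "
from h import *
o=env.observe();print(o['position'],o['ft_force'])"
```

```text
[0.56659356 0.05080898 0.25775722] [-0.80376702 -0.24325077 -0.61679881]
```

View pics/k_scene.png

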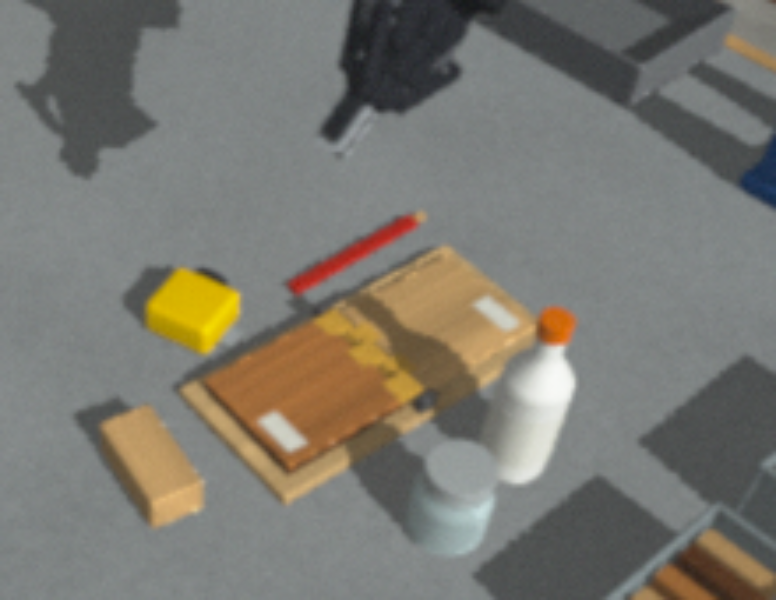

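View pics/k_wrist.png

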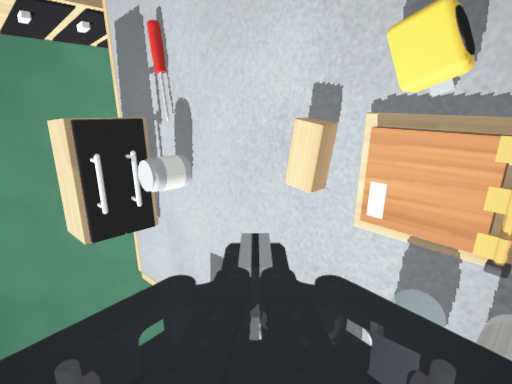

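View pics/k_side.png

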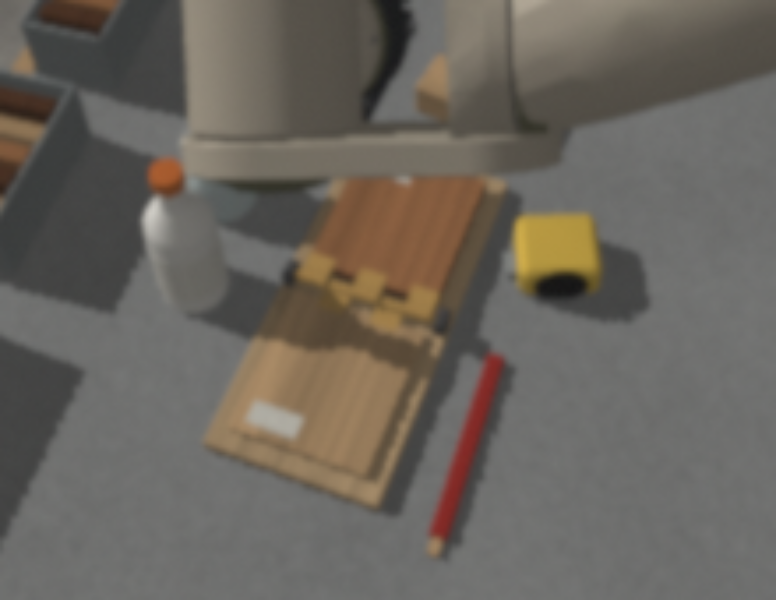

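```bash
python3 - <<'E'
from h import *
bx=np.array([.997,-.08,0]);by=np.array([.08,.997,0]);c=np.array([.5785,.127,.023])
k=600/170
for th in (180,175,170):
    t=np.radians(th)
    for sx in(-.055,.055):
        p=proj("scene",c+bx*sx+by*.135*np.cos(t)+np.array([0,0,.135*np.sin(t)+.003])); print(th,sx,(p-[210,60])*k)
for sx in(-.07,.07): print("book",(proj("scene",c+bx*sx-by*.15-[0,0,.011])-[210,60])*k)
import cv2
im=cv2.cvtColor(env.get_image("scene"),cv2.COLOR_RGB2BGR)[130:205,255:345]
cv2.imwrite("pics/k_zoom.png",cv2.resize(im,(720,600),interpolation=cv2.INTER_CUBIC))
a=cv2.imread("pics/scene0.png")
E
```

```text
180 -0.055 [200.07340834 377.79724895]
180 0.055 [284.91834575 464.00857459]
175 -0.055 [200.93957189 367.8315585 ]
175 0.055 [286.60337693 454.27257658]
170 -0.055 [202.83888519 357.22062336]
170 0.055 [289.35748134 443.82234859]
book [174.28849844 385.9762009 ]
book [280.64911702 496.46207927]
```

View pics/k_zoom.png

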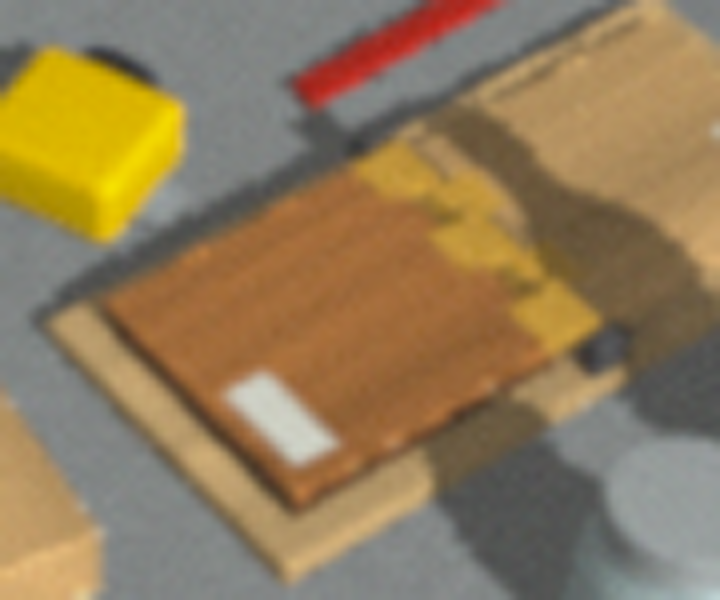

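```bash
python3 -c "
from rig import env
print(env.close_job())"
```

```text
the job is handed in; nothing more can be done
None
```

I turned the ajar leaf over the spine with the shut fingertips, and it now lies on the −y half of the book. I started under its free edge, followed it round the arc, and pressed it down lightly at the end. The job was handed in at about 7.6 s of the 38 s allowed.

- **Leaf:** the last press met about 19 N, which I took as the leaf reaching its stop. In the last picture the free-edge corners are where a flat leaf should be, to about 2 pixels, or roughly 2–3° of leaf angle.
- **Surroundings:** the scene view shows no visible shift of the book, glue, jar, tape, pencil or offcut, and the under leaf is still flat. I did not check the tin and screwdriver separately; the arm stayed well away from them.
- **Arm:** it finished clear, with the tool tip about 0.26 m above the bench and the force reading back at noise level.
- **Disagreements:** the measured tool height drifted up by about 10 mm on the way in, and I corrected that before contact. The camera and tool readings differed by about 3 mm. At the stop the tool tip read about 6 mm lower than I had worked out; I put that down to the fingertips being thinner than I assumed.

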